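# Test the safety trip of the bench power unit and reset it

## Task

Before the restored deck is plugged in, test the safety trip of the bench power unit: press the yellow test button on its sloping panel so that the red-handled lever drops by itself, and let the button come back out. Then lift the lever all the way back up until it stays there on its own, and leave the parts lying on the bench, and the little steel gate, as they are.

Things in the scene. Friction and masses are not known exactly. Their poses are not given: they have to be found in the camera images.
- unit: grey bench power unit, fixed, x -53 to +100, y -150 to +150 mm, 99 mm high; origin on the bench under the middle of its sloping panel, z up, front (-x) to the robot. The panel rises at 35 degrees from 25 mm high at x=-53 to 99 mm at x=+53; outward normal (-0.574, 0, 0.819) in unit axes. Flat top behind. Button on the -y half, lever on the +y half
- test_top (a point): middle of the face of the yellow round test button, 28 mm across, in a low black housing on the panel; it is pressed along the panel's inward normal
- test (a joint): travel of the test button in m: 0 out, 0.008 fully pressed; a spring returns it; fully down takes about 5 N. At about 0.004 it tips the lever off its rest; while it is kept in the lever cannot stay up
- hoop_mid (a point): middle of the level bar of the steel guard hoop over the button, part of the unit: 12 mm bar, 76 mm long along the unit's y, 165 mm above the bench, on an upright leg at each end. It is nearly above the button and leaves no room for a gripper's body straight above it: come along the panel's normal, tool tilted about 35 degrees
- lever_grip (a point): centre of the lever's red handle, a level cylinder 20 mm in diameter, 40 mm long along the unit's y, 80 mm from the lever's hinge, on a flat steel shank 12 mm wide and 6 mm thick; about 144 mm above the bench with the lever up, 73 mm with it dropped, when it stands out in front of the panel with free space below
- lever_pivot (a point): middle of the lever's hinge, just under the panel at unit (16, 85, 66) mm; the hinge axis is the unit's y
- lever (a joint): lever angle in rad: 0 fully up (leaning 12 degrees past upright towards unit +x, where its own weight keeps it), growing as the handle comes forward (unit -x) and down, 1.69 fully dropped (pointing forward, almost level). Between 0.21 (upright) and 1.69 its weight makes it drop. About 70 g, turns freely
- pulley: loose chrome capstan pulley, 30 mm across, 22 mm high, standing on the unit's flat top; origin under its centre
- flywheel: loose brass flywheel lying flat, 80 mm across, 34 mm high with its shaft, beside the unit; origin under its centre
- roller: loose black rubber pinch roller on end, 28 mm across, steel axle up to 32 mm high, beside the unit; origin under its centre
- cassette: loose grey cassette shell lying flat, 64 x 100 x 12 mm; origin under its centre
- driver: loose screwdriver, 160 mm long, lying flat; origin at the underside
- gate_end (a point): upper free end of the small steel gate (124 mm long, 33 mm high) hinged at the front of a shallow 100 x 140 x 25 mm aluminium parts pocket on the right; to be left as it is

How it is judged:
On the way, in this order (a step that is already met when the one before it is completed fails the run):
1. the test button is pressed while the lever is not yet down (value of joint test above 0.0025 m and value of joint lever below 1.2 rad).
2. the lever has dropped and lies untouched, and the button is back out (value of joint lever above 1.5 rad and value of joint test below 0.0015 m and contact force between the fingers and lever below 0.2 N), for 0.2 s.
At the end, for the whole second after the job is handed in: The lever is fully up again (within 0.06 rad of its upper stop) and at rest, held by its own weight, and the test button is out (within 1.5 mm) (value of joint lever below 0.06 rad and velocity of joint lever between -0.1 and 0.1 rad/s and value of joint test below 0.0015 m); the robot touches nothing.
It fails at once if a loose part (pulley, flywheel, roller, cassette or screwdriver) is shifted by more than 30 mm, or the gate's end by more than 30 mm (distance of any of pulley, flywheel, roller, cassette, driver, gate_end from where it was at the start of the episode above 0.03 m).
It fails at once if the pulley or the roller is tipped over (angle between any of pulley, roller's own z axis and vertical above 0.6 rad).
It also fails if it takes over 51 s, if anything falls off the work surface, if the arm or the gripper's body presses on something with over 40 N, if the wrist force passes 120 N, or if a joint passes its speed limit or range.

## Robot

A 6-joint arm with a two-finger parallel gripper is mounted at the origin on the work surface. World frame = base frame: x ahead of the robot, y to its left, z up, the work surface at z = 0. Lengths are in m, angles in rad, forces in N, time in s.
With the tool pointing down it reaches from about 0.25 to 0.775 m from the base axis. Payload 4 kg.
Tool frame: the origin (TCP) lies midway between the tips of the shut fingers; the grasp point (between the pads) lies 19 mm behind it; z points along the fingers, y is the direction in which the jaws open and shut (so a half turn about z gives the same grasp; the last joint's range is limited). The gripper opens to 94 mm and grips with 3 to 60 N. Pads are 16 mm wide; open, the fingers measure 119 mm over their backs; the gripper's body (75 mm by 177 mm) begins 78 mm behind the grasp point.
Start: joints at [-1.269, 0.087, 1.371, -0, 1.684, -0.103], TCP at [0.217, -0.506, 0.206] pointing down, gripper open.
Joint ranges: [-3.1, 3.1], [-0.76, 2.03], [0.27, 2.55], [-1.08, 4.22], [0.17, 2.65], [-2.57, 2.57]. Speed limits (rad/s): [2.79, 2.79, 3.14, 3.14, 3.14, 3.14].

## Interface

Orientations are given as [roll, pitch, yaw] about the fixed x, y, z axes, in that order (R = Rz(yaw) Ry(pitch) Rx(roll)).
In Python, from bench import get_obs, snapshot, ticket gives the robot as it stands.
- The arm moves only by the shell command python3 -m creep 'ROWS' [OPENING]. ROWS is JSON, a list that holds one entry, the list of rows, each a list of 4 numbers: the shift along the tool's x, y, z in mm, then the turn about the tool's z in degrees. A call has 1 to 8 rows; each row shifts and turns the commanded pose from where the row before left it, along the tool's axes as they then stand; what a row does not reach is not made up. A row lasts 1/8 s, in which the tool goes at most 62.5 mm and 10.7 degrees, less where a joint would pass 70% of its speed; a pose out of reach is approached as far as the arm can. A call with a gripper value outside its range is refused whole. OPENING is the opening, from 0 (shut) to 1 (fully open), set as the call begins (- or left out, the last holds). The fingers move at their own pace and stop on an object; the grip force is fixed at half the most. Time passes only in rows, so rows that do not move let the fingers close. It gives the time, the measured TCP pose, the force and the opening at its end, in the units of the state.
- get_obs(): the state, without advancing time (a new reading comes with each control period).
- snapshot(name): name is "scene" or "top" or "wrist"; returns a dict with "color" (480x640x3 uint8, red, green, blue), "depth" (480x640 float32, m along the optical axis (not along the pixel's ray), 0 where there is no reading), "fx", "fy", "cx", "cy" (pixels), "distortion" ([k1, k2, p1, p2, k3] as OpenCV has them; the pictures are not rectified), "extrinsics" (4x4, takes a point from world to camera coordinates). Camera axes: x right, y down, z forward; pixel columns grow to the right and rows downward; lengths in m; the calibration is good to about 2 mm. A picture is of the moment at which its call begins.
- ticket.close_job(): hands the job in, once; it reports no verdict.
The state is a dict: "time": time; "joint_positions": joint angles; "qvel": joint speeds; "joint_torque": joint torques, N m; "tool_pos": TCP position; "ee_rot": TCP orientation; "wrist_force": force on the tool from outside, world axes, zero at the start; "wrist_torque": the same for the moment, N m; "width": finger opening in m.
Only numpy, scipy, OpenCV 4.12 (cv2) and the standard library are available. Lean on these libraries where they do the work, as an engineer would, in place of code of your own. Each camera call takes 0.05 s, during which the arm holds its last target. There are 200 camera calls.

## Working session

There is one attempt and no reset: what is moved stays moved. The work goes in short steps, Python scripts to look and compute and a shell command to move; the robot and the scene stay as the last step left them, time stands still between calls to the robot, and variables do not carry over. Pictures are saved under pics/ and viewed, on a budget of 10 in all, crops included, one or two more only if the job needs it, and the job is handed in when it is done.

```bash
mkdir -p pics; ls; python3 - <<'E'
from bench import *
import cv2,numpy as np
print(get_obs())
for n in("scene","top"):
    s=snapshot(n); np.savez(n+".npz",**s); cv2.imwrite(f"pics/{n}0.png",s["color"][:,:,::-1])
    print(n,s["fx"],s["fy"],s["cx"],s["cy"],s["distortion"]);print(np.round(s["extrinsics"],3))
E
```

```text
pics
{'time': 0.0, 'joint_positions': array([-1.26912382e+00,  8.79669530e-02,  1.37225153e+00, -2.70463646e-05,
        1.68360920e+00, -1.03090124e-01]), 'qvel': array([ 0.00148447,  0.00010096, -0.00056931, -0.00050612, -0.00028193,
       -0.00021386]), 'joint_torque': array([ 1.83450982e-03, -3.40179420e+01, -3.02430117e+01,  7.21206120e-02,
        3.30294832e-02, -1.71552933e-04]), 'tool_pos': array([ 0.21641646, -0.50502801,  0.20429904]), 'ee_rot': array([-3.13936672e+00, -2.03263603e-04,  4.04759394e-01]), 'wrist_force': array([-0.40771496,  0.2841704 , -0.16392935]), 'wrist_torque': array([ 0.00572074,  0.01085882, -0.0066988 ]), 'width': 0.09383221877039755}
scene 610.0515083010131 610.0515083010131 319.8921356553977 247.62439281305714 [0.05990801 0.         0.         0.         0.        ]
[[ 0.308  0.951 -0.021 -0.087]
 [ 0.663 -0.23  -0.712 -0.298]
 [-0.682  0.206 -0.702  1.949]
 [ 0.     0.     0.     1.   ]]
top 521.591163538866 521.591163538866 320.08049122623163 246.23071666341008 [0.00021567 0.         0.         0.         0.        ]
[[-0.075 -0.997 -0.002 -0.013]
 [-0.974  0.074 -0.214  0.573]
 [ 0.214 -0.014 -0.977  0.994]
 [ 0.     0.     0.     1.   ]]
```

View pics/scene0.png

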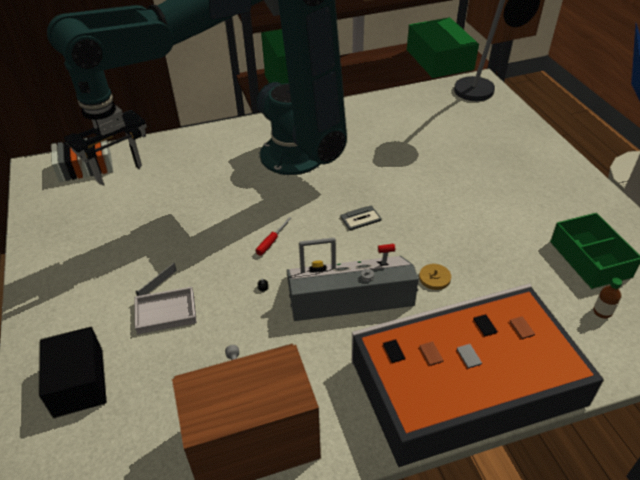

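View pics/top0.png

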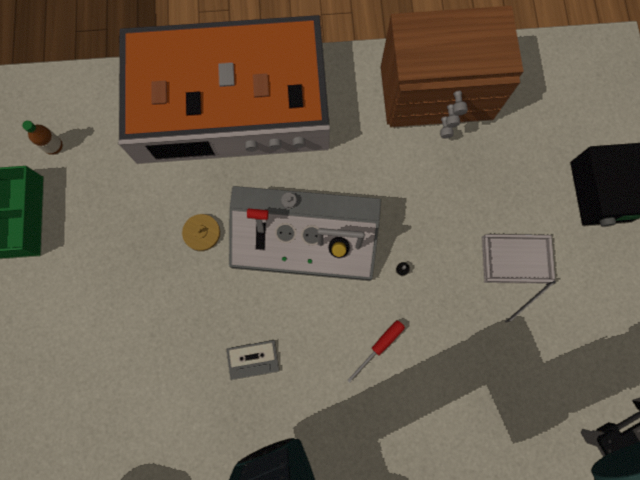

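The scene view shows the unit with its hoop over the button at (317,266) and the red lever up at (387,248). In the top view the handle is at about (258,213), the button at (339,247), and the pulley stands behind the lever at (290,199). The flywheel is to the left at (201,232), the roller to the right at (403,268), and the gate lies far right.

```bash
cat > h.py <<'E'
import cv2,numpy as np
def world(s,uv,z=None):
    uv=np.atleast_2d(np.array(uv,float)); K=np.array([[s["fx"],0,s["cx"]],[0,s["fy"],s["cy"]],[0,0,1]])
    r=cv2.undistortPoints(uv[:,None],K,np.array(s["distortion"]))[:,0]; r=np.c_[r,np.ones(len(r))]
    E=np.array(s["extrinsics"]);R,t=E[:3,:3],E[:3,3]
    c=-R.T@t; d=r@R
    if z is None:
        dep=np.array([s["depth"][int(round(v)),int(round(u))] for u,v in uv]); return c+d*dep[:,None]
    return c+d*((z-c[2])/d[:,2])[:,None]
def mask(s,lo,hi,box):
    h=cv2.cvtColor(s["color"],cv2.COLOR_RGB2HSV); m=cv2.inRange(h,np.array(lo),np.array(hi))
    k=np.zeros_like(m);x0,y0,x1,y1=box;k[y0:y1,x0:x1]=1;return m*k
E
python3 - <<'E'
from h import *
np.set_printoptions(precision=4,suppress=True)
S={n:dict(np.load(n+".npz")) for n in("top","scene")}
t=S["top"]
for n,b1,b2 in(("top",(225,180,300,240),(320,230,360,265)),("scene",(370,235,405,262),(300,255,335,275))):
    s=S[n]
    for nm,lo,hi,b,z in(("red",(0,150,60),(8,255,255),b1,.144),("red2",(172,150,60),(180,255,255),b1,.144),("yel",(20,120,60),(35,255,255),b2,.07)):
        m=mask(s,lo,hi,b); v,u=np.nonzero(m)
        if len(u)<5: print(n,nm,len(u));continue
        p=world(s,np.c_[u,v]); print(n,nm,len(u),(u.mean(),v.mean()),"bbox",u.min(),u.max(),v.min(),v.max(),"depthmed",np.median(p,0),"plane",world(s,[[u.mean(),v.mean()]],z))
# grey unit panel: points from depth
vv,uu=np.mgrid[180:285,222:386]; P=world(t,np.c_[uu.ravel(),vv.ravel()])
top=P[(abs(P[:,2]-.099)<.004)]; print("flat top",len(top))
# whole unit footprint: all points above 30mm and <0.11
U=P[(P[:,2]>.028)&(P[:,2]<.106)]
r=cv2.minAreaRect((U[:,:2]*1000).astype(np.float32)); print("rect",r,cv2.boxPoints(r))
# panel plane fit
Q=U[U[:,2]<.092]
for _ in range(5):
    A=np.c_[Q[:,:2],np.ones(len(Q))];c=np.linalg.lstsq(A,Q[:,2],rcond=None)[0]; e=abs(A@c-Q[:,2]);Q=Q[e<max(.002,1.5*e.mean())]
g=c[:2];print("slope deg",np.degrees(np.arctan(np.hypot(*g))),"dir yaw deg",np.degrees(np.arctan2(g[1],g[0])),c)
print("corners@z",world(t,[[230,267],[370,279]],.025),world(t,[[232,187],[380,195]],.099))
E
```

```text
top red 191 (np.float64(257.09424083769636), np.float64(213.57068062827224)) bbox 247 267 209 219 depthmed [0.6218 0.0579 0.1513] plane [[0.6244 0.0587 0.144 ]]
top red2 1
top yel 167 (np.float64(338.437125748503), np.float64(249.39520958083833)) bbox 332 345 242 256 depthmed [ 0.5565 -0.0917  0.083 ] plane [[ 0.5592 -0.0926  0.07  ]]
scene red 106 (np.float64(386.41509433962267), np.float64(247.45283018867926)) bbox 378 394 244 251 depthmed [0.6287 0.0551 0.1505] plane [[0.6229 0.0575 0.144 ]]
scene red2 2
scene yel 66 (np.float64(317.06060606060606), np.float64(263.45454545454544)) bbox 312 323 260 266 depthmed [ 0.5646 -0.0969  0.0846] plane [[ 0.5509 -0.0925  0.07  ]]
flat top 3391
rect ((600.8558349609375, -24.1993408203125), (300.6087341308594, 154.04043579101562), 80.38411712646484) [[ 499.8106 -159.5263]
 [ 651.6867 -185.2575]
 [ 701.901   111.1276]
 [ 550.025   136.8588]]
slope deg 34.8691380978247 dir yaw deg -9.653503187937076 [ 0.6869 -0.1168 -0.3367]
corners@z [[ 0.5484  0.1332  0.025 ]
 [ 0.5013 -0.1547  0.025 ]] [[ 0.6967  0.1109  0.099 ]
 [ 0.6574 -0.183   0.099 ]]
```

```bash
cat >> h.py <<'E'
a=np.radians(-9.62);O=np.array([.5777,-.0203]);Ru=np.array([[np.cos(a),-np.sin(a)],[np.sin(a),np.cos(a)]])
def w2u(p): p=np.atleast_2d(p).copy();p[:,:2]=(p[:,:2]-O)@Ru;return p*1000
def u2w(p): p=np.atleast_2d(np.array(p,float))/1000;p[:,:2]=p[:,:2]@Ru.T+O;return p
E
python3 - <<'E'
from h import *
np.set_printoptions(precision=1,suppress=True)
for n,b in(("top",(300,200,390,270)),("scene",(290,230,345,285))):
    s=dict(np.load(n+".npz")); x0,y0,x1,y1=b
    vv,uu=np.mgrid[y0:y1,x0:x1]; P=w2u(world(s,np.c_[uu.ravel(),vv.ravel()]))
    B=P[(P[:,2]>150)&(P[:,2]<185)]; print(n,"bar",len(B),np.percentile(B,[5,50,95],axis=0))
    m=mask(s,(20,120,60),(35,255,255),b); v,u=np.nonzero(m);Y=w2u(world(s,np.c_[u,v])); print("yellow",np.percentile(Y,[5,50,95],axis=0))
    h=Y[:,0]*-.574+(Y[:,2]-62)*.819; print("height over panel",np.percentile(h,[5,25,50,75,95]), "along slope",np.percentile(Y[:,0]*.819+(Y[:,2]-62)*.574,[5,50,95]))
t=dict(np.load("top.npz")); print("pulley",w2u(world(t,[[290,199]],.121)), "roller",w2u(world(t,[[403,268]],.02)))
print("btn uv->lines", [w2u(world(t,[[338.5,249.4]],z))[0] for z in(.075,.08,.085)])
print("lever up/down, button",u2w([[32.6,85,144],[-63.7,85,73],[-12,-75,80]])*1000)
E
```

```text
top bar 317 [[  -1.  -114.   162.1]
 [   3.3  -75.3  168.7]
 [   9.4  -36.5  172.3]]
yellow [[-19.4 -85.4  73.4]
 [ -9.3 -74.1  83. ]
 [  3.  -62.2  89.7]]
height over panel [11.3 20.3 22.9 24.3 26.4] along slope [-8.2  5.3 15.5]
scene bar 224 [[   2.7 -118.6  153.7]
 [   8.3  -78.4  166.8]
 [  13.1  -37.   172.1]]
yellow [[-13.3 -89.3  76. ]
 [  0.6 -77.6  84.6]
 [  5.5 -65.2  90.2]]
height over panel [12.  15.2 18.7 22.5 23.9] along slope [-0.3 12.8 18.7]
pulley [[ 74.3  28.9 121. ]] roller [[ -22.6 -212.7   20. ]]
btn uv->lines [array([ -7.2, -74.4,  75. ]), array([ -8.3, -74.3,  80. ]), array([ -9.4, -74.3,  85. ])]
lever up/down, button [[624.   58.1 144. ]
 [529.1  74.1  73. ]
 [553.3 -92.2  80. ]]
```

```bash
python3 -m creep '[[[0,0,-40,10.7],[0,0,-40,10.7],[0,0,-20,10.7],[0,0,0,0.7]]]' 0
```

```text
time: 0.6
tool_pos: [0.2168, -0.5062, 0.3071]
ee_rot: [3.139, -0.002, -0.166]
wrist_force: [1.1, -0.1, -0.1]
width: 0.0572
```

```bash
python3 -m creep '[[[28,-50,0,0],[28,-50,0,0],[28,-50,0,0],[28,-50,0,0],[28,-50,0,0],[28,-50,0,0],[28,-50,0,0],[28,-50,0,0]]]'; python3 -m creep '[[[18,-32,0,0],[18,-32,0,0],[0,0,-0,0]]]'
```

```text
time: 1.6
tool_pos: [0.5046, -0.1467, 0.3032]
ee_rot: [-3.141, 0.003, -0.164]
wrist_force: [0.4, -0.7, -0.6]
width: 0.0008
time: 1.98
tool_pos: [0.5507, -0.0894, 0.3024]
ee_rot: [-3.141, 0.005, -0.161]
wrist_force: [1.1, -0.5, -0.1]
width: 0.0005
```

```bash
python3 -m creep '[[[0,0,40,0],[0,0,40,0],[0,0,0,0]]]'; python3 - <<'E'
from h import *
from bench import *
np.set_printoptions(precision=1,suppress=True)
s=snapshot("wrist");np.savez("w1.npz",**s);cv2.imwrite("pics/w1.png",s["color"][:,:,::-1])
m=mask(s,(20,120,60),(35,255,255),(0,0,640,480)); v,u=np.nonzero(m)
P=w2u(world(s,np.c_[u,v])); h=P[:,0]*-.574+(P[:,2]-62)*.819
print(len(u),u.min(),u.max(),v.min(),v.max(),np.percentile(P,[2,50,98],axis=0),np.percentile(h,[5,25,50,75,95]))
F=P[(h>19)&(h<27)];print("face",np.percentile(F,[2,50,98],axis=0))
print("tcp u",w2u(get_obs()["tool_pos"]))
E
```

```text
time: 2.35
tool_pos: [0.5472, -0.0916, 0.2202]
ee_rot: [-3.141, 0.011, -0.167]
wrist_force: [-0.3, 1.2, 1.3]
width: 0.0008
5768 0 446 133 476 [[-13.6 -94.6  12.2]
 [  3.2 208.3  16.4]
 [ 55.1 253.2 346.2]] [-67.6 -51.  -36.3 228.8 231. ]
face [[ -3.4 -87.3  84.9]
 [ -0.3 -75.6  88.4]
 [  3.7 -64.6  90.4]]
tcp u [[-16.6 -75.5 223.5]]
```

View pics/w1.png

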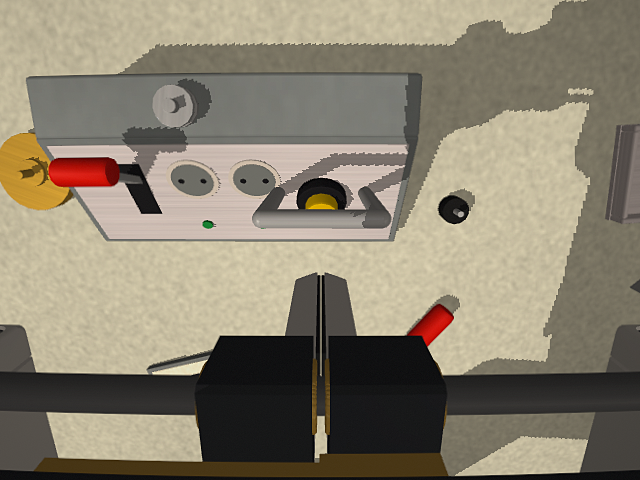

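Wrist view: the hoop bar runs from (255,220) to (385,220) and the yellow face shows behind it at (320,203). The shut fingers are lined up with the button in y, in front of the bar. The lever is at (85,172), still up.

The moves can't tilt the tool, so I'll press with it vertical. The uphill edge of the fingertips goes on the button just in front of the bar, which leaves about 5 mm between the gripper body and the bar.

```bash
python3 -m creep '[[[2,0,40,0],[0,0,40,0],[0,0,30,0],[0,0,10,0],[0,0,5,0],[0,0,0,0]]]'
```

```text
time: 3.15
tool_pos: [0.5534, -0.0922, 0.1022]
ee_rot: [3.141, -0.003, -0.168]
wrist_force: [-0.5, 0.4, 1.0]
width: 0.0006
```

```bash
for i in 1; do python3 -m creep '[[[0,0,8,0],[0,0,0,0]]]'; done; python3 -m creep '[[[0,0,3,0],[0,0,0,0]]]';python3 -m creep '[[[0,0,2,0],[0,0,0,0]]]'; python3 - <<'E'
from h import *
from bench import *
s=snapshot("top");m=mask(s,(0,150,60),(8,255,255),(200,180,320,300));v,u=np.nonzero(m);print(u.mean(),v.mean(),len(u))
E
```

```text
time: 3.4
tool_pos: [0.5522, -0.0917, 0.0922]
ee_rot: [3.142, 0.001, -0.168]
wrist_force: [-0.0, 0.0, -0.1]
width: 0.0005
time: 3.65
tool_pos: [0.5522, -0.0917, 0.0892]
ee_rot: [3.142, 0.0, -0.168]
wrist_force: [-0.4, -0.6, -0.1]
width: 0.0004
time: 3.9
tool_pos: [0.5526, -0.0918, 0.0878]
ee_rot: [3.141, -0.001, -0.168]
wrist_force: [0.6, -0.4, 0.9]
width: 0.0005
257.08947368421053 213.58947368421053 190
```

```bash
python3 -m creep '[[[0,0,2,0],[0,0,0,0]]]';python3 -m creep '[[[0,0,2,0],[0,0,0,0]]]';python3 -m creep '[[[0,0,2,0],[0,0,0,0]]]'; python3 - <<'E'
from h import *
from bench import *
s=snapshot("top");m=mask(s,(0,150,60),(8,255,255),(200,180,320,300));v,u=np.nonzero(m);print(u.mean(),v.mean(),len(u))
E
```

```text
time: 4.2
tool_pos: [0.5528, -0.0919, 0.086]
ee_rot: [3.141, -0.001, -0.168]
wrist_force: [-0.1, -0.8, 3.1]
width: 0.0006
time: 4.45
tool_pos: [0.5525, -0.0919, 0.0836]
ee_rot: [3.141, -0.0, -0.168]
wrist_force: [0.1, 0.4, 3.2]
width: 0.0005
time: 4.7
tool_pos: [0.5523, -0.0918, 0.0814]
ee_rot: [3.141, 0.0, -0.168]
wrist_force: [0.4, 0.1, 3.8]
width: 0.0006
255.18686868686868 232.77272727272728 198
```

The force rose to 3–4 N and the handle is moving forward, so the lever has tripped. I'll back off now.

```bash
python3 -m creep '[[[0,0,0,0],[0,0,0,0],[0,0,-10,0],[0,0,-30,0],[0,0,-40,0],[0,0,-40,0],[0,0,0,0]]]'; python3 - <<'E'
from h import *
from bench import *
np.set_printoptions(precision=1,suppress=True)
s=snapshot("top");cv2.imwrite("pics/t2.png",s["color"][:,:,::-1])
m=mask(s,(0,150,60),(8,255,255),(200,180,320,300));v,u=np.nonzero(m);print(u.mean(),v.mean(),len(u),np.median(w2u(world(s,np.c_[u,v])),0),w2u(world(s,[[u.mean(),v.mean()]],.075)))
print("tcp",w2u(get_obs()["tool_pos"]))
E
```

```text
time: 5.62
tool_pos: [0.5541, -0.0922, 0.2054]
ee_rot: [3.141, -0.007, -0.168]
wrist_force: [0.4, 0.6, 0.1]
width: 0.0006
255.7235294117647 270.0882352941176 170 [-65.2  84.6  80.8] [[-64.   85.3  75. ]]
tcp [[-12.4 -74.8 202.6]]
```

View pics/t2.png

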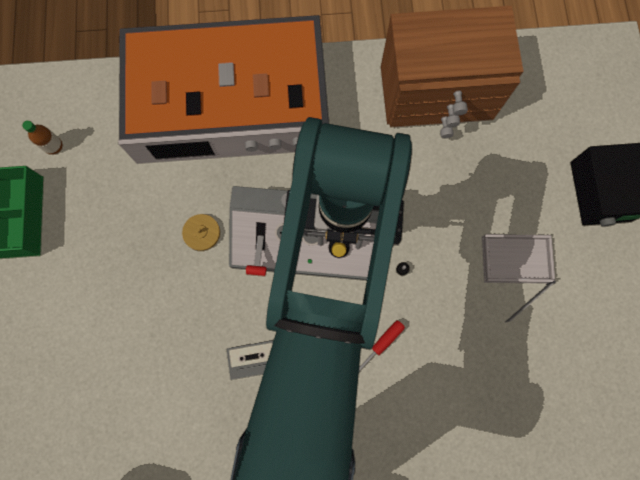

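Top view: the handle now lies in front of the unit at (256,270), unit (-64, 85), which matches the dropped position given. The button at (339,248) is clear of the tool.

Next I'll move above the handle with the jaws open along the unit's y, to grip the handle by its ends.

```bash
python3 -m creep '[[[0,0,-20,0],[-17,-50,0,0],[-17,-50,0,0],[-17,-50,0,0],[0,-10,0,0],[0,0,0,0],[0,0,0,0]]]' 0.8; python3 - <<'E'
from h import *
from bench import *
np.set_printoptions(precision=1,suppress=True)
s=snapshot("wrist");cv2.imwrite("pics/w2.png",s["color"][:,:,::-1])
m=mask(s,(0,150,60),(8,255,255),(100,100,540,400));v,u=np.nonzero(m);P=w2u(world(s,np.c_[u,v]));P=P[P[:,2]>60];print(len(P),np.percentile(P,[2,50,98],axis=0))
print("tcp",w2u(get_obs()["tool_pos"]))
E
```

```text
time: 6.55
tool_pos: [0.5288, 0.0732, 0.2205]
ee_rot: [3.14, 0.002, -0.169]
wrist_force: [-1.1, -0.5, 0.3]
width: 0.0671
969 [[-71.2  66.1  75. ]
 [-60.6  84.5  81.1]
 [-52.9 102.8  83.7]]
tcp [[-63.7  83.9 220.7]]
```

View pics/w2.png

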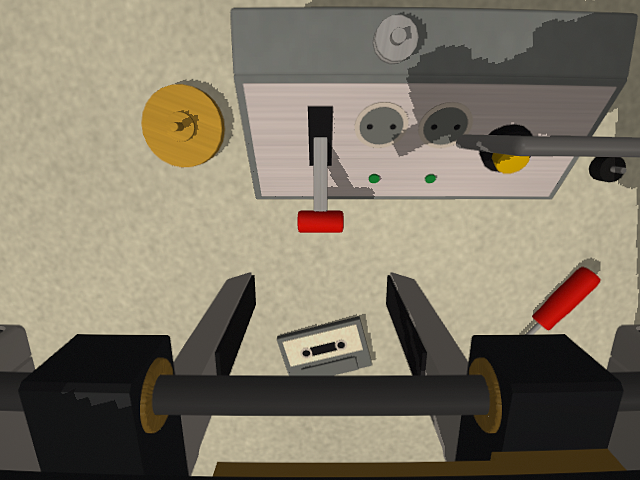

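Wrist view: the dropped handle at (320,221) is centred between the open fingers, whose tips are at (250,275) and (390,275). The button is out and unobstructed.

```bash
python3 -m creep '[[[0,-1,45,0],[0,0,45,0],[0,0,40,0],[0,0,25,0],[0,0,11,0],[0,0,0,0]]]'; python3 -m creep '[[[0,0,0,0],[0,0,0,0],[0,0,0,0]]]' 0.3;python3 - <<'E'
from h import *
from bench import *
print("tcp",w2u(get_obs()["tool_pos"]))
E
```

```text
time: 7.35
tool_pos: [0.5289, 0.0747, 0.0551]
ee_rot: [3.141, 0.001, -0.169]
wrist_force: [0.4, -0.1, 0.2]
width: 0.0752
time: 7.72
tool_pos: [0.5295, 0.0755, 0.0564]
ee_rot: [-3.141, -0.002, -0.168]
wrist_force: [0.3, 0.8, 0.2]
width: 0.0486
tcp [[-63.50570964  86.40990074  56.41633905]]
```

```bash
python3 -m creep '[[[0,0,0,0],[0,0,0,0],[0,0,0,0],[0,0,0,0]]]' 0.2; python3 -m creep '[[[2,0,-11,0],[3,0,-11,0],[6,0,-10,0],[6,0,-10,0],[0,0,0,0]]]'
```

```text
time: 8.22
tool_pos: [0.5289, 0.0734, 0.056]
ee_rot: [3.137, -0.001, -0.168]
wrist_force: [-1.5, -4.9, 1.7]
width: 0.0398
time: 8.85
tool_pos: [0.5443, 0.0708, 0.0968]
ee_rot: [3.137, 0.004, -0.168]
wrist_force: [-2.7, -5.2, -1.5]
width: 0.0399
```

Gripped: the opening reads 39.9 mm against a 40 mm handle. I'll carry on along the arc.

```bash
python3 -m creep '[[[9,0,-8,0],[9,0,-8,0],[11,0,-5,0],[11,0,-5,0],[0,0,0,0]]]';python3 -m creep '[[[10,0,-2,0],[10,0,-2,0],[7,0,0,0],[7,0,1,0],[3,0,0,0],[0,0,0,0]]]'; python3 - <<'E'
from h import *
from bench import *
np.set_printoptions(precision=1,suppress=True)
s=snapshot("wrist");cv2.imwrite("pics/w3.png",s["color"][:,:,::-1])
print("tcp",w2u(get_obs()["tool_pos"]))
E
```

```text
time: 9.48
tool_pos: [0.5839, 0.0641, 0.1235]
ee_rot: [3.138, 0.004, -0.169]
wrist_force: [-3.8, -4.4, 1.6]
width: 0.0396
time: 10.22
tool_pos: [0.6213, 0.0577, 0.1276]
ee_rot: [3.138, 0.0, -0.169]
wrist_force: [-2.9, -4.2, 3.5]
width: 0.0391
tcp [[ 29.9  84.2 127.6]]
```

View pics/w3.png

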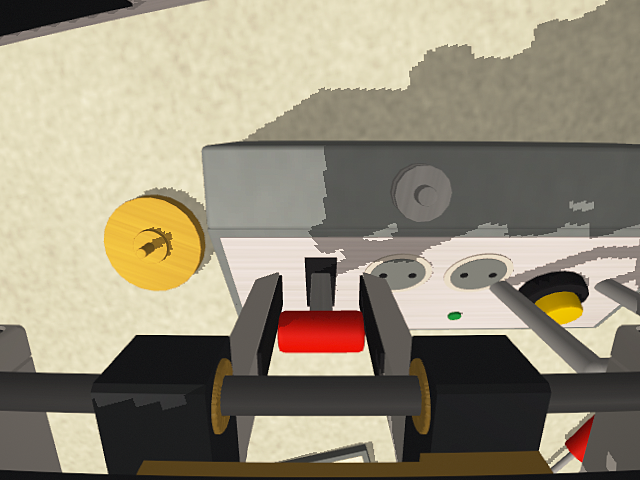

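Wrist view: the handle at (320,331) is still between the pads. The TCP is at unit x ≈ 30, well past upright (16), so I can release and rise.

```bash
python3 -m creep '[[[0,0,0,0],[0,0,0,0],[0,0,0,0],[0,0,0,0],[0,0,0,0]]]' 0.8; python3 -m creep '[[[0,0,-20,0],[0,0,-40,0],[-20,0,-40,0],[-60,0,-20,0],[-60,0,0,0],[-30,0,0,0],[0,0,0,0],[0,0,0,0]]]'; python3 - <<'E'
from h import *
from bench import *
np.set_printoptions(precision=1,suppress=True)
for n in("top","scene"):
    s=snapshot(n);cv2.imwrite(f"pics/{n}9.png",s["color"][:,:,::-1]);s0=dict(np.load(n+".npz"))
    for nm,lo,hi,b in(("red",(0,150,60),(8,255,255),(225,180,300,240) if n=="top" else (370,235,405,262)),("yel",(20,120,60),(35,255,255),(320,230,360,265) if n=="top" else (300,255,335,275)),("drv",(0,150,60),(8,255,255),(360,310,420,370) if n=="top" else (250,225,285,260)),("fly",(15,100,60),(30,255,255),(175,205,225,260) if n=="top" else (415,255,460,300))):
        for q in(s0,s):
            v,u=np.nonzero(mask(q,lo,hi,b)); print(n,nm,len(u),u.mean(),v.mean())
E
```

```text
time: 10.9
tool_pos: [0.6216, 0.0599, 0.1264]
ee_rot: [-3.142, 0.0, -0.168]
wrist_force: [-0.1, 0.1, -0.2]
width: 0.0756
time: 11.9
tool_pos: [0.4555, 0.0879, 0.2463]
ee_rot: [3.142, -0.001, -0.168]
wrist_force: [-0.4, -0.1, 0.0]
width: 0.075
top red 191 257.09424083769636 213.57068062827224
top red 194 256.0360824742268 222.31958762886597
top yel 167 338.437125748503 249.39520958083833
top yel 163 338.5644171779141 249.08588957055215
top drv 437 388.05949656750573 337.0732265446224
top drv 432 388.1041666666667 337.08564814814815
top fly 1100 200.7118181818182 231.91363636363636
top fly 0 nan nan
scene red 106 386.41509433962267 247.45283018867926
scene red 111 384.68468468468467 242.3063063063063
scene yel 66 317.06060606060606 263.45454545454544
scene yel 56 316.7857142857143 263.625
scene drv 208 266.10096153846155 243.125
scene drv 207 266.1111111111111 243.1497584541063
scene fly 636 434.6053459119497 275.814465408805
scene fly 647 434.4945904173107 276.01391035548687<stdin>:8: RuntimeWarning: Mean of empty slice.
  ret = ret.dtype.type(ret / rcount)
```

View pics/scene9.png

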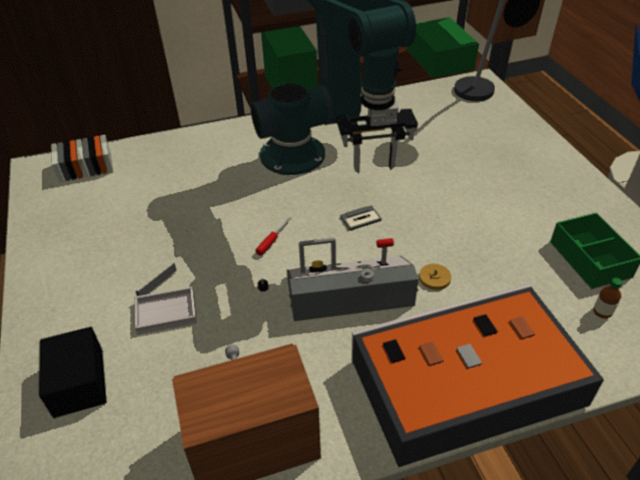

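Scene view: the handle at (385,242) is higher and further forward than at the start (386,247), so the lever is not at its upper stop. I'll check whether it is moving.

```bash
cat > lev.py <<'E'
from h import *
from bench import *
s0=dict(np.load("top.npz"))
for s in[s0]+[snapshot("top") for _ in range(3)]:
    v,u=np.nonzero(mask(s,(0,150,60),(8,255,255),(225,180,300,290)));p=world(s,np.c_[u,v]);p=w2u(p);print(len(u),u.mean().round(1),v.mean().round(1),np.median(p,0).round(1),w2u(world(s,[[u.mean(),v.mean()]],.148))[0].round(1))
E
python3 lev.py
```

```text
191 257.1 213.6 [ 30.5  84.4 151.3] [ 31.7  85.1 148. ]
195 256.1 222.3 [ 13.1  84.  153. ] [ 14.6  85.  148. ]
196 256.1 222.3 [ 12.7  83.6 153.4] [ 14.6  84.9 148. ]
196 256.0 222.3 [ 13.   84.1 153. ] [ 14.6  85.1 148. ]
```

It is at rest, balanced near upright (unit x ≈ 15, about 0.21 rad), so the handle must have slipped in the pads. I'll shut the fingers and nudge the handle from the front to its stop.

```bash
python3 -m creep '[[[20,0,0,0],[30,0,0,0],[30,0,30,0],[20,0,40,0],[0,0,36,0],[0,0,0,0],[0,0,0,0],[0,0,0,0]]]' 0; python3 - <<'E'
from h import *
from bench import *
print("tcp",w2u(get_obs()["tool_pos"]))
E
python3 lev.py
```

```text
time: 13.15
tool_pos: [0.5546, 0.0714, 0.1428]
ee_rot: [-3.141, -0.004, -0.168]
wrist_force: [0.2, 0.6, 1.0]
width: 0.001
tcp [[-38.05746464  86.58180537 142.83739191]]
191 257.1 213.6 [ 30.5  84.4 151.3] [ 31.7  85.1 148. ]
1 266.0 220.0 [ 18.8  65.9 155.8] [ 20.8  67.  148. ]
2 266.0 220.5 [ 18.4  66.1 153.5] [ 19.9  66.9 148. ]
2 266.0 220.5 [-20.4  46.1 303.2] [ 19.9  66.9 148. ]
```

```bash
python3 -m creep '[[[12,0,0,0],[12,0,0,0],[8,0,0,0],[6,0,0,0],[0,0,0,0]]]'; python3 -m creep '[[[4,0,0,0],[4,0,0,0],[0,0,0,0]]]';python3 -m creep '[[[3,0,0,0],[0,0,0,0]]]'; python3 - <<'E'
from h import *
from bench import *
print("tcp",w2u(get_obs()["tool_pos"]))
E
```

```text
time: 13.92
tool_pos: [0.5911, 0.0648, 0.1399]
ee_rot: [3.141, 0.001, -0.168]
wrist_force: [-0.2, 0.2, -0.3]
width: 0.0002
time: 14.3
tool_pos: [0.5988, 0.0636, 0.1402]
ee_rot: [3.141, -0.0, -0.168]
wrist_force: [-0.0, 0.7, 0.0]
width: 0.0008
time: 14.55
tool_pos: [0.6017, 0.0631, 0.1402]
ee_rot: [3.141, -0.0, -0.168]
wrist_force: [0.4, -0.1, 0.2]
width: 0.0005
tcp [[  9.76497889  86.25938171 140.23038999]]
```

```bash
python3 -m creep '[[[2,0,0,0],[0,0,0,0],[-20,0,0,0],[-40,0,-20,0],[-60,0,-30,0],[-50,0,-30,0],[-20,0,0,0],[0,0,0,0]]]'; python3 lev.py; python3 - <<'E'
from h import *
from bench import *
s=snapshot("scene");cv2.imwrite("pics/scene10.png",s["color"][:,:,::-1])
v,u=np.nonzero(mask(s,(0,150,60),(8,255,255),(370,235,405,262)));print(len(u),u.mean(),v.mean(),"was 386.4,247.5")
d=np.abs(s["color"].astype(int)-np.load("scene.npz")["color"]).max(2)
for n,b in dict(pulley=(358,265,376,285),roller=(255,276,272,293),gate=(130,260,180,300),cassette=(338,203,384,232)).items(): print(n,np.mean(d[b[1]:b[3],b[0]:b[2]]>40))
E
```

```text
time: 15.55
tool_pos: [0.4198, 0.0941, 0.2192]
ee_rot: [-3.141, -0.003, -0.167]
wrist_force: [-0.1, -0.5, 0.3]
width: 0.0007
191 257.1 213.6 [ 30.5  84.4 151.3] [ 31.7  85.1 148. ]
191 257.1 213.6 [ 30.4  84.4 151.5] [ 31.7  85.  148. ]
190 257.1 213.6 [ 30.   84.5 151.7] [ 31.7  85.1 148. ]
191 257.1 213.6 [ 30.5  84.4 151.4] [ 31.7  85.  148. ]
112 386.24107142857144 247.64285714285714 was 386.4,247.5
pulley 0.0
roller 0.5224913494809689
gate 0.1465
cassette 0.0
```

The lever is back exactly at its starting pixels and at rest. The roller and gate pixels differ because the arm's shadow moved over them; both were in their original places in the previous picture, and the arm never went near them.

```bash
python3 -c "
from bench import ticket;ticket.close_job()"
```

```text
the job is handed in; nothing more can be done
```

The safety trip test is done and the job is handed in, at about 16 s of the 51 s allowed; no verdict was reported. I pressed the test button, the lever dropped by itself, and the button came back out. The lever is now fully up and standing on its own.

- **Button press:** the moves only turn the tool about its own axis, so I could not tilt it along the panel's normal. I pressed with the tool vertical and the fingers just in front of the hoop bar, at about 4 N. I saw no sign of touching the hoop.
- **Lifting the lever:** the first lift failed. The handle slipped in the grip and the lever was left balanced near upright, about 0.2 rad short of its stop. I then pushed it home with the shut fingers.
- **Last checks:** in three readings the handle was at the same position as at the start and still, and the arm was well clear of the unit. The button was back out when last measured, just before the final push.
- **Loose parts and gate:** the pulley and cassette showed no change in the final picture, and the screwdriver had not moved when last measured, before that push. The flywheel hadn't moved in the scene view, but my colour check could not find it in the top view, probably because the arm or its shadow covered it.
- **Check that disagreed:** the final comparison showed changed pixels around the roller and the gate. I put this down to the arm's shadow. Both looked unmoved in the picture before, but I did not view the final picture to confirm.

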